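# Put the kiln furniture back in its tray

## Task

Take the four sound pieces of kiln furniture (the round prop, the two whole square props and the star stilt) off the kiln shelf and stand each upright in the wooden tray, in the bay that already holds a piece of its own kind, the stilt flat with its pins up. Set them down on the tray floor rather than dropping them, and leave the pieces already in the tray standing in their bays. The broken square prop and the spy-hole plug do not belong in the tray: leave them standing where they are on the shelf.

Things in the scene. Friction and masses are not known exactly. Their poses are not given: they have to be found in the camera images.
- tray: low wooden tray, fixed, 206 mm along x, 284 along y, left or right of the robot. Two dividers make three bays, each 190 mm long (x) and 84 wide (y), middles at y = -92, 0, +92 mm. Walls and dividers 8 mm thick, tops 36 mm and bay floors 8 mm above the origin (centre of the underside, on the bench). z up; x points away from the robot within 0.2 rad.
- round_sample: A round prop: cream ceramic tube, 40 mm diameter, 70 mm tall, 22 mm round hole down the middle, 0.12 kg, upright. Stays: already in the tray, near the +x end of one bay (which one varies), showing what that bay is for. Origin: centre of underside; z up.
- square_sample: A whole square prop: cream ceramic square tube, 38 x 38 mm, 70 mm tall, 20 mm square hole down the middle, 0.14 kg, upright. Stays: already in the tray, near the +x end of one bay (which one varies), showing what that bay is for. Origin: centre of underside; z up; x and y square to its faces.
- stilt_sample: A star stilt: cream ceramic, flat, three arms 11 mm wide, 12 mm high, reaching 40 mm from the centre; a 4 mm steel pin 12 mm tall on each arm 33 mm out; 0.03 kg. Stays: already in the tray, near the +x end of one bay (which one varies), showing what that bay is for. Origin: centre of underside; z up; arms along its x axis and at +120 and -120 degrees from it.
- round_prop: The round prop: cream ceramic tube, 40 mm diameter, 70 mm tall, 22 mm round hole down the middle, 0.12 kg, upright. Stands anywhere, any yaw, on the kiln shelf, a dark batt 16 mm thick lying on the bench. Origin: centre of underside; z up.
- square_prop_a: A whole square prop: cream ceramic square tube, 38 x 38 mm, 70 mm tall, 20 mm square hole down the middle, 0.14 kg, upright. Stands anywhere, any yaw, on the kiln shelf, a dark batt 16 mm thick lying on the bench. Origin: centre of underside; z up; x and y square to its faces.
- square_prop_b: The other whole square prop: cream ceramic square tube, 38 x 38 mm, 70 mm tall, 20 mm square hole down the middle, 0.14 kg, upright; the two are alike. Stands anywhere, any yaw, on the kiln shelf, a dark batt 16 mm thick lying on the bench. Origin: centre of underside; z up; x and y square to its faces.
- stilt: The star stilt: cream ceramic, flat, three arms 11 mm wide, 12 mm high, reaching 40 mm from the centre; a 4 mm steel pin 12 mm tall on each arm 33 mm out; 0.03 kg. Stands anywhere, any yaw, on the kiln shelf, a dark batt 16 mm thick lying on the bench. Origin: centre of underside; z up; arms along its x axis and at +120 and -120 degrees from it.
- broken_prop: Broken square prop, to be left: the same 38 x 38 mm square tube but only a stump, its top a jagged slope from 20 to 46 mm high and one corner gone, so that from above it is an open C. Upright. Stands anywhere, any yaw, on the kiln shelf, a dark batt 16 mm thick lying on the bench. Origin: centre of underside; z up; x and y square to its faces.
- spy_plug: Spy-hole plug of the kiln door, to be left: solid cream ceramic, round flange 52 mm across and 12 mm thick below, plug above it tapering from 38 to 28 mm, 58 mm tall in all, no hole. Stands anywhere, any yaw, on the kiln shelf, a dark batt 16 mm thick lying on the bench. Origin: centre of its underside; z up.
Mind the look-alikes: they are no part of the job. What is shaped like the stilt but green, red or turquoise is not meant.

How it is judged:
By the outcome, as a careful person would: the job done as asked, in the order asked, and still so for the second after the job is handed in, with the robot touching nothing.
It also fails if it takes over 115 s, if anything falls off the work surface, if the arm or the gripper's body presses on something with over 40 N, if the wrist force passes 120 N, or if a joint passes its speed limit or range.

## Robot

A 6-joint arm with a two-finger parallel gripper is mounted at the origin on the work surface. World frame = base frame: x ahead of the robot, y to its left, z up, the work surface at z = 0. Lengths are in mm, angles in rad, forces in N, time in s.
With the tool pointing down it reaches from about 350 to 975 mm from the base axis. Payload 7.1 kg.
Tool frame: the origin (TCP) lies on the front face of the gripper's body, between the roots of the fingers; the fingertips stand 80 mm ahead of it and the grasp point (between the pads) lies 61 mm ahead of it (env.tips_ahead is the distance from the TCP to the fingertips, in mm); z points along the fingers, y is the line along which they close (so a half turn about z gives the same grasp; the last joint's range is limited). The gripper opens to 88 mm and grips with 3 to 60 N. Pads are 20 mm wide; open, the fingers measure 115 mm over their backs; the gripper's body (75 mm by 178 mm) begins 61 mm behind the grasp point.
Start: joints at [-1.145, 0.423, 1.63, -0, 1.089, -0.019], TCP at [268.938, -564.161, 302.675] pointing down, gripper open.
Joint ranges: [-3, 3], [-0.9, 2.11], [0.09, 2.58], [-1.31, 4.45], [0.11, 2.69], [-2.54, 2.54]. Speed limits (rad/s): [2.39, 2.39, 3.01, 3.14, 3.14, 3.14].

## Interface

Orientations are given as a unit quaternion [x, y, z, w].
In Python, from station import env, set_gripper, viewer, workorder gives the robot as it stands. Calls block until the motion is done:
- env.reach(position, orientation): joint-space move of the TCP to a pose.
- env.move_l(position, rot=None, rate=150, f_stop=None): straight line of the TCP; rot=None keeps the orientation; rate is the mean speed in mm/s. With f_stop (N) it stops when the force on the tool has changed by that much, and returns True; else False.
- env.move_joints(angles): joint-space move.
- set_gripper(opening): finger opening in mm; the grip force is fixed at half the most; returns when the fingers have stopped.
- env.hold(seconds).
- env.ik(position, orientation): joint angles nearest the present ones, or None.
- env.read_state(): the state.
- viewer.camera(name): name is "scene" or "top" or "wrist"; returns the picture (480x640x3 uint8, blue, green, red); there is no depth.
- viewer.camera_params(name): a dict with "fx", "fy", "cx", "cy" (pixels), "pose" (4x4, takes a point from camera to world coordinates); the wrist camera has in their place "tool_from_camera" (4x4, takes a point from camera to tool coordinates, whose origin is the TCP and whose axes are the flange's). Camera axes: x right, y up, looking along -z (the intrinsics and any distortion apply to the point x, -y, -z); pixel columns grow to the right and rows downward; lengths in mm; the calibration is good to about 2 mm. The wrist camera is an equidistant fisheye: a pixel r from the principal point sees the ray r / f radians off the axis. A picture is of the moment at which its call begins: read the wrist's pose just before it. camera_params takes no time and is no camera call.
A pose or a line that the arm cannot do raises env.IKError and nothing moves.
- workorder.sign_off(): hands the job in; it is judged then, once.
The state is a dict: "time_s": time; "qpos": joint angles; "dq": joint speeds; "tau": joint torques, N m; "tool_pos": TCP position; "orientation": TCP orientation; "force": force on the tool from outside, world axes, zero at the start; "wrist_torque": the same for the moment, N m; "width": finger opening in mm; "grip_force": force on a finger pad.
Only numpy, scipy, OpenCV 4.12 (cv2) and the standard library are available. Lean on these libraries where they do the work, as an engineer would, in place of code of your own. Each camera call takes 0.05 s, during which the arm holds its last target. There are 200 camera calls.

## Working session

There is one attempt and no reset: what is moved stays moved. The work goes in short steps, each a Python script; the robot and the scene stay as the last script left them, time stands still between calls to the robot, and variables do not carry over. Pictures are saved under pics/ and viewed, at most 14 in all, crops included, and the job is handed in when it is done.

```bash
ls; mkdir -p pics
python3 - <<'E'
from station import env, set_gripper, viewer, workorder
import cv2,numpy as np
np.set_printoptions(precision=3,suppress=True)
for n in ["scene","top","wrist"]:
    cv2.imwrite(f"pics/{n}0.png",viewer.camera(n)); print(n,viewer.camera_params(n))
s=env.read_state(); print(s)
E
```

```text
pics
scene {'fx': 520.568658416723, 'fy': 520.568658416723, 'cx': 319.5908345909034, 'cy': 248.0773855524144, 'pose': array([[ -0.716,  -0.536,   0.447, 900.346],
       [  0.698,  -0.539,   0.472, 443.172],
       [ -0.012,   0.65 ,   0.76 , 858.926],
       [  0.   ,   0.   ,   0.   ,   1.   ]])}
top {'fx': 584.0434419204244, 'fy': 584.0434419204244, 'cx': 316.2192428318775, 'cy': 241.94866965915824, 'pose': array([[   0.014,    0.998,   -0.063,  336.192],
       [  -1.   ,    0.014,   -0.015,  -77.471],
       [  -0.014,    0.063,    0.998, 1358.979],
       [   0.   ,    0.   ,    0.   ,    1.   ]])}
wrist {'fx': 371.64829954431775, 'fy': 371.64829954431775, 'cx': 314.1197421103783, 'cy': 239.794445035108, 'tool_from_camera': array([[  0.   ,   0.968,   0.25 ,  67.257],
       [  1.   ,  -0.   ,  -0.001,  -0.743],
       [ -0.001,   0.25 ,  -0.968, -81.704],
       [  0.   ,   0.   ,   0.   ,   1.   ]])}
{'time_s': 0.15, 'qpos': array([-1.145,  0.424,  1.63 ,  0.   ,  1.089, -0.019]), 'dq': array([ 0.   , -0.002, -0.002, -0.002, -0.001, -0.   ]), 'tau': array([ -0.002, -54.499, -27.392,   0.064,   0.02 ,  -0.   ]), 'tool_pos': array([ 268.817, -563.873,  302.1  ]), 'orientation': array([ 0.975,  0.221, -0.   , -0.001]), 'force': array([ 0.345, -0.479,  0.282]), 'wrist_torque': array([-0.06 ,  0.004, -0.01 ]), 'grip_force': 0.0, 'width': 88.00268389394398}
```

View pics/top0.png

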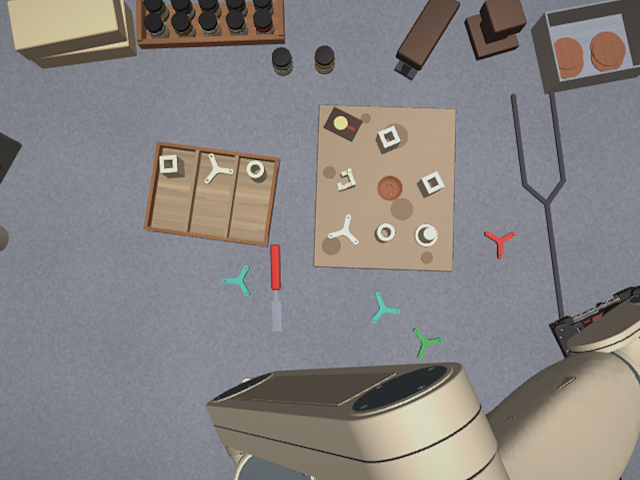

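View pics/scene0.png

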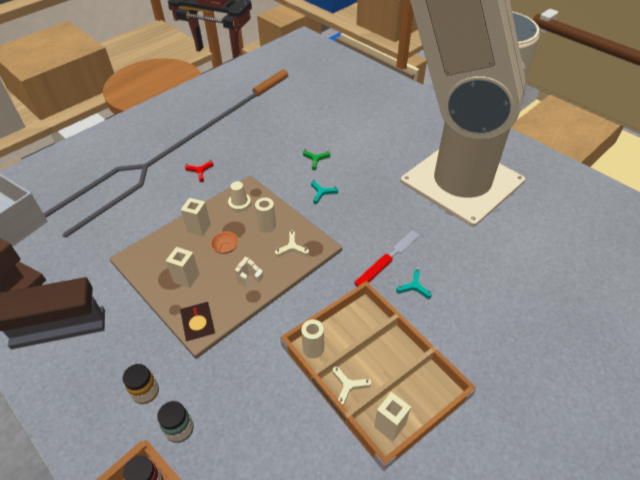

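The top view shows the tray on the left with bays square (168,165), stilt (216,170) and round (256,170). On the shelf: squares at (388,138) and (431,183), round (385,233), stilt (344,231), broken prop (346,180), plug (427,235). The scene view agrees.

```bash
cat > h.py <<'E'
import cv2,numpy as np
np.set_printoptions(precision=2,suppress=True)
def ray(p,uv):
    d=np.array([(uv[0]-p['cx'])/p['fx'],-(uv[1]-p['cy'])/p['fy'],-1.]); T=p['pose']
    return T[:3,3],T[:3,:3]@d
def cast(p,uv,z):
    o,d=ray(p,uv); return o+d*(z-o[2])/d[2]
E
python3 - <<'E'
from station import viewer
from h import *
im=cv2.imread('pics/top0.png'); p=viewer.camera_params('top')
hsv=cv2.cvtColor(im,cv2.COLOR_BGR2HSV)
m=((hsv[...,2]>150)&(hsv[...,1]<75)).astype(np.uint8)*255
m[:100]=0;m[280:]=0
cs,h=cv2.findContours(m,cv2.RETR_CCOMP,cv2.CHAIN_APPROX_NONE)
for i,c in enumerate(cs):
    a=cv2.contourArea(c)
    if a<25: continue
    r=cv2.minAreaRect(c); M=cv2.moments(c)
    ct=(M['m10']/M['m00'],M['m01']/M['m00'])
    print('hole' if h[0,i,3]>=0 else 'out',a,np.array(ct),np.array(r[0]),np.array(r[1]),r[2])
wood=((hsv[...,0]<20)&(hsv[...,1]>90)).astype(np.uint8)*255
cs,_=cv2.findContours(wood[:,:300],cv2.RETR_EXTERNAL,cv2.CHAIN_APPROX_NONE)
for c in cs:
    if cv2.contourArea(c)>2000:
        q=cv2.approxPolyDP(c,8,True)[:,0]; print(q.tolist())
v=np.hstack([cv2.resize(x[100:280,140:460],None,fx=2.4,fy=2.4,interpolation=cv2.INTER_CUBIC) for x in [im]])
cv2.imwrite('pics/crop.png',v); cv2.imwrite('pics/m.png',cv2.resize(m[100:280,140:460],None,fx=2.4,fy=2.4))
E
```

```text
out 79.5 [407.22 273.66] [404.5 275. ] [ 8. 27.] 90.0
out 34.0 [193.57 270.  ] [193.53 268.62] [10.63 11.82] 12.528807640075684
out 61.0 [305.24 268.4 ] [303.04 266.19] [23.14 18.83] 78.69007110595703
out 29.0 [195.7  251.28] [194.18 253.15] [ 5.17 18.63] 41.18592834472656
out 29.0 [181.76 249.5 ] [181.65 250.23] [11.09 11.93] 56.3099365234375
out 132.0 [207.12 247.96] [201.52 250.36] [40.45 22.91] 8.130102157592773
out 54.0 [205.96 230.76] [208.51 229.75] [36.35  7.66] 7.765166282653809
out 109.0 [243.56 234.79] [246.58 231.51] [33.21 14.96] 9.462322235107422
out 44.0 [198.95 212.27] [202.  211.5] [ 9. 18.] 90.0
out 31.0 [181.04 211.56] [181.56 211.97] [14.85  6.32] 16.699243545532227
out 93.5 [160.82 221.48] [164.08 223.11] [41.77 19.15] 42.08916473388672
out 43.0 [309.97 211.21] [311.83 208.96] [ 8.12 13.9 ] 38.65980529785156
out 26.0 [459.26 198.21] [459.1 198.2] [ 6.71 12.52] 63.43495178222656
out 39.5 [301.57 193.88] [300.44 194.41] [ 6.18 17.87] 53.97262954711914
out 81.0 [169.98 196.18] [169.9 198.3] [16.55 16.55] 63.43495178222656
out 33.0 [277.3 194.1] [277.42 195.56] [ 4.2
[... 1822 characters left out ...]
4] [20.12 20.57] 63.43495178222656
hole 80.0 [432.59 181.93] [432.5 182. ] [9.39 9.84] 63.43495178222656
hole 969.0 [394.28 196.06] [394.4 197.3] [49.19 27.28] 63.43495178222656
hole 47.0 [344.89 176.79] [345.37 176.51] [13.69  7.72] 20.556047439575195
hole 132.0 [329.01 172.02] [329. 172.] [12.73 12.73] 45.0
hole 86.5 [388.95 136.21] [388.88 136.55] [10.37 10.37] 66.80140686035156
hole 416.5 [392.82 139.11] [391.32 137.08] [26.13 33.61] 66.80140686035156
[[157, 142], [144, 228], [265, 245], [278, 158]]
[[136, 0], [142, 48], [284, 42], [282, 0], [264, 29], [246, 2], [245, 35], [229, 33], [225, 3], [210, 10], [221, 8], [220, 36], [201, 32], [199, 4], [177, 31], [167, 5], [169, 37], [153, 39]]
```

View pics/crop.png

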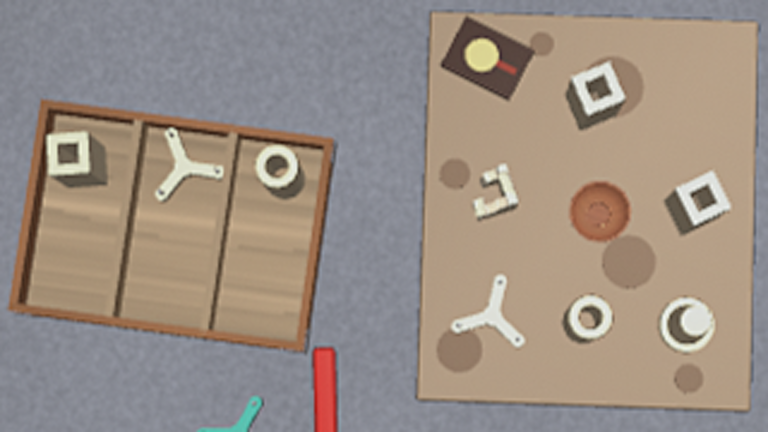

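View pics/m.png

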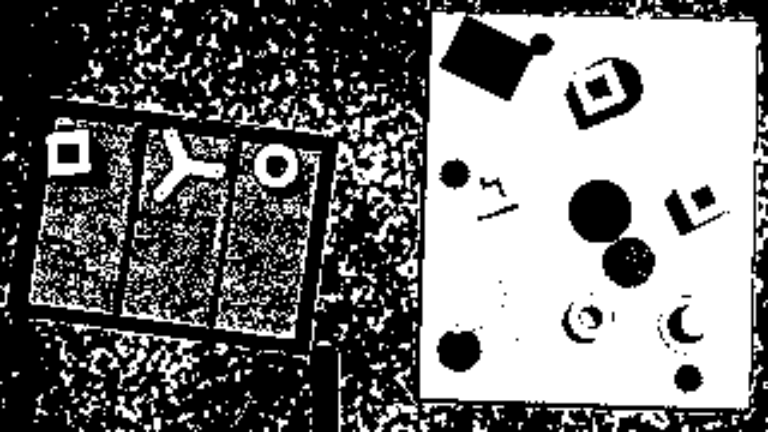

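Mask needs a higher brightness threshold; the tray corners come out clean at (157,142), (144,228), (265,245), (278,158).

Run:
```python
from station import viewer
from h import *
im=cv2.imread('pics/top0.png'); p=viewer.camera_params('top')
hsv=cv2.cvtColor(im,cv2.COLOR_BGR2HSV)
for nm,u in dict(shelf=(370,200),sq=(385,127),st=(344,236),sqtop=(425,190)).items(): print(nm,hsv[u[1],u[0]])
m=((hsv[...,2]>195)&(hsv[...,1]<60)).astype(np.uint8)*255
m[:100]=0;m[280:]=0;m[:,:140]=0;m[:,460:]=0
cs,h=cv2.findContours(m,cv2.RETR_CCOMP,cv2.CHAIN_APPROX_NONE)
for i,c in enumerate(cs):
    a=cv2.contourArea(c)
    if a<25: continue
    r=cv2.minAreaRect(c); M=cv2.moments(c)
    ct=np.array((M['m10'],M['m01']))/M['m00']; hole=h[0,i,3]>=0
    z=(78 if ct[0]<290 else 86)
    print('hole' if hole else 'out',a,ct,np.array(r[0]),np.array(r[1]),round(r[2],1),'xy@z%d'%z,cast(p,r[0],z)[:2],'ct@low',cast(p,ct,20 if ct[0]<290 else 28)[:2])
    if not hole and a>150:
        B=np.array([cast(p,b,z)[:2] for b in cv2.boxPoints(r)]); e=np.diff(B,axis=0); print('   sides',np.linalg.norm(e,axis=1),'yaw',np.arctan2(e[:,1],e[:,0]))
C=[(157,142),(144,228),(265,245),(278,158)]
for z in (36,0):
    P=np.array([cast(p,c,z)[:2] for c in C]); e=np.roll(P,-1,0)-P
    print(z,P.tolist(),P.mean(0),np.linalg.norm(e,axis=1),np.arctan2(e[:,1],e[:,0]))
cv2.imwrite('pics/m2.png',cv2.resize(m[100:280,140:460],None,fx=2.4,fy=2.4))
```

```text
shelf [ 15  66 182]
sq [ 15  73 168]
st [ 15  69 158]
sqtop [18 66 93]
out 356.0 [426.16 234.73] [426.5 234.5] [21. 21.] 90.0 xy@z86 [ 435.7  -298.58] ct@low [ 439.7  -307.88]
   sides [45.72 45.9  45.61] yaw [-1.56 -3.14  1.58]
hole 153.0 [423.7  235.97] [424.63 235.56] [18.33 14.88] 57.5 xy@z86 [ 433.33 -294.51] ct@low [ 436.77 -302.3 ]
out 217.0 [385.75 231.52] [385.5 231.5] [16.97 16.97] 45.0 xy@z86 [ 441.07 -209.3 ] ct@low [ 445.8  -215.88]
   sides [37.22 36.98 37.16] yaw [-0.77 -2.35  2.37]
hole 103.0 [385.59 231.72] [385.5 231.5] [11.31 11.31] 45.0 xy@z86 [ 441.07 -209.3 ] ct@low [ 445.34 -215.51]
out 206.0 [344.87 230.8 ] [341.01 232.04] [30.36 27.2 ] 72.9 xy@z86 [ 438.6  -112.25] ct@low [ 446.2  -122.62]
   sides [59.56 66.51 59.36] yaw [-1.26 -2.83  1.88]
out 270.0 [432.8  181.53] [432.9 181.8] [17.44 16.99] 63.4 xy@z86 [ 551.74 -312.27] ct@low [ 562.19 -322.73]
   sides [37.43 38.33 37.35] yaw [-1.09 -2.68  2.05]
hole 100.5 [432.57 181.68] [432.4 181.8] [10.73 10.73] 63.4 xy@z86 [ 551.73 -311.17] ct@low [ 561.82 -322.21]
out 88.5 [347.32 180.88] [344.2 178.6] [17.08 18.34
[... 730 characters left out ...]
6.94] 66.8 xy@z86 [ 652.25 -215.44] ct@low [ 666.45 -221.64]
   sides [37.48 38.31 37.41] yaw [-1.15 -2.74  1.99]
hole 106.5 [388.82 136.16] [388.8 136.1] [11.63 11.18] 63.4 xy@z86 [ 652.22 -215.08] ct@low [ 666.47 -221.39]
36 [[644.9865731648893, 312.48266704201876], [445.85353375493185, 335.97251866965814], [410.7702308528086, 58.625726532337694], [610.9467762955477, 32.780348919544636]] [528.14 184.97] [200.51 279.56 201.84 281.77] [ 3.02 -1.7  -0.13  1.45]
0 [[653.3892721219041, 323.0938130139248], [448.8375596105596, 347.2228545396715], [412.79959368362216, 62.32908975148638], [618.4232074056039, 35.78042526635609]] [533.36 192.11] [205.97 287.16 207.33 289.43] [ 3.02 -1.7  -0.13  1.45]
```

View pics/m2.png

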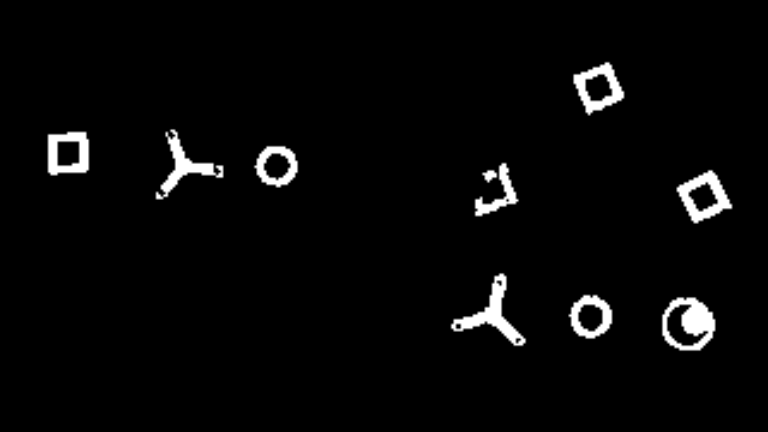

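Measurements check out (tray ≈ 203×283 mm at its top with centre (528,185) and yaw −0.123, faces ≈ 38 mm). Start with the round prop, and measure the stilt's arms.

```bash
cat >> h.py <<'E'
from station import env, set_gripper, viewer
from scipy.spatial.transform import Rotation as R
TC=np.array([528.,185.]); TY=-0.123
def tray(x,y):
    c,s=np.cos(TY),np.sin(TY); return TC+np.array([c*x-s*y,s*x+c*y])
def quat(phi):
    y=np.array([np.cos(phi),np.sin(phi),0]); z=np.array([0,0,-1.]); return R.from_matrix(np.c_[np.cross(y,z),y,z]).as_quat()
def over(xy,phi,z=270,sym=True):
    q0=env.read_state()['qpos']; best=None
    for a in ([phi,phi+np.pi] if sym else [phi]):
        j=env.ik([*xy,z],quat(a))
        if j is not None and (best is None or np.abs(j-q0).max()<best[0]): best=(np.abs(j-q0).max(),a)
    print('reach',xy,best); env.reach([*xy,z],quat(best[1])); return best[1]
def down(z,rate=150,f=None):
    p=env.read_state()['tool_pos']; return env.move_l([*T[0],z],rate=rate,f_stop=f)
T=[None]
def pick(xy,phi,z,opening=88,sym=True):
    T[0]=xy; set_gripper(opening); over(xy,phi,sym=sym); down(z+25,200); down(z,80); set_gripper(0)
    s=env.read_state(); print('grip',s['width'],s['grip_force'],'t',s['time_s'])
    down(270,200); s=env.read_state(); print('lifted',s['width'],s['grip_force'])
def place(xy,phi,z,opening,sym=True):
    T[0]=xy; over(xy,phi,sym=sym); down(z+12,200); env.hold(.3); hit=down(z-4,25,4)
    s=env.read_state(); print('hit',hit,'z-exp',s['tool_pos'][2]-z,s['force'])
    set_gripper(opening); down(z+60,120); down(270,200); s=env.read_state(); print('released t',s['time_s'])
E
python3 - <<'E'
from h import *
im=cv2.imread('pics/top0.png'); p=viewer.camera_params('top')
hsv=cv2.cvtColor(im,cv2.COLOR_BGR2HSV)
m=((hsv[...,2]>195)&(hsv[...,1]<60)).astype(np.uint8)
for roi,z in (((325,210,362,252),28),((200,145,238,190),20)):
    x0,y0,x1,y1=roi; v,u=np.nonzero(m[y0:y1,x0:x1])
    P=np.array([cast(p,(a+x0,b+y0),z)[:2] for a,b in zip(u,v)]); c=P.mean(0)
    for _ in range(3):
        d=P-c; r=np.hypot(*d.T); k=r>22; th=np.angle(np.exp(3j*np.arctan2(d[k,1],d[k,0])).mean())/3
        L=[]
        for i in range(3):
            a=th+i*2*np.pi/3; w=np.array([np.cos(a),np.sin(a)]); n=np.array([-w[1],w[0]]); s=d@w; q=(s>12)&(abs(d@n)<9); L.append((a,s.max(),(d@n)[q].mean(),q.sum()))
        # lateral offsets of the arms give the centre correction
        A=np.array([[-np.sin(l[0]),np.cos(l[0])] for l in L]); c=c+np.linalg.lstsq(A,np.array([l[2] for l in L]),rcond=None)[0]
    print('star',c,th,np.array(L))
pick(np.array([441.1,-209.3]),0.,16+52+61)
place(tray(-30,-92),TY,8+52+61,62)
E
```

```text
star [ 445.9  -122.09] -0.2260518722208098 [[-0.23 40.17  0.1  60.  ]
 [ 1.87 39.72  0.1  54.  ]
 [ 3.96 39.49  0.12 56.  ]]
star [587.31 177.47] 0.3970003531914467 [[ 0.4  36.82  0.05 42.  ]
 [ 2.49 40.02  0.05 44.  ]
 [ 4.59 38.11  0.05 46.  ]]
reach [ 441.1 -209.3] (np.float64(0.6775968909648316), 0.0)
grip 39.04557185513494 29.994482717011124 t 3.8333
lifted 38.914726227452896 29.993356629274786
reach [486.94  97.38] (np.float64(0.76381342139092), -0.123)
hit True z-exp -0.2620578057632912 [ 0.1  -0.45  2.95]
released t 9.325
```

Run:
```python
from h import *
pick(np.array([652.2,-215.3]),0.41,16+52+61)
place(tray(-12,92),TY+np.pi/2,8+52+61,58)
pick(np.array([551.7,-311.7]),0.47,16+52+61)
place(tray(-66,92),TY+np.pi/2,8+52+61,58)
cv2.imwrite('pics/top1.png',viewer.camera('top')[90:270,130:470])
```

```text
reach [ 652.2 -215.3] (np.float64(1.0425534272099657), 0.41)
grip 37.50871019897588 29.99186829663813 t 13.2667
lifted 38.044054161619535 29.991907691583037
reach [527.38 277.78] (np.float64(0.8009956714858393), 1.4477963267948966)
hit True z-exp -0.22531176519302676 [-0.57 -0.19  4.  ]
released t 19.3833
reach [ 551.7 -311.7] (np.float64(0.9978590643933698), 0.47)
grip 37.96887700733818 29.997262358665466 t 24.1667
lifted 38.13051429956606 29.99660611152649
reach [473.79 284.4 ] (np.float64(1.052164463237225), 1.4477963267948966)
hit True z-exp -0.26352913043970716 [-0.63  0.31  4.5 ]
released t 30.5917
```

View pics/top1.png

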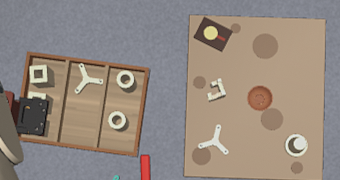

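Three props stand in their bays (round at (118,120); second square partly behind the gripper at (37,95)). Now the stilt.

Run:
```python
from h import *
a=1.868
pick(np.array([445.9,-122.1])+18*np.array([np.cos(a),np.sin(a)]),a-np.pi/2,18.5+80,32,sym=False)
place(tray(-48,10),TY,10.5+80,30,sym=False)
env.reach([400,-250,300],quat(0))
im=viewer.camera('top'); cv2.imwrite('pics/top2.png',cv2.resize(im[90:280,130:470],None,fx=2.2,fy=2.2,interpolation=cv2.INTER_CUBIC))
cv2.imwrite('pics/scene2.png',viewer.camera('scene'))
```

```text
reach [ 440.63 -104.89] (np.float64(0.7790461423110763), 0.29720367320510355)
grip 10.79562866836022 29.994624853134155 t 34.5083
lifted 10.872822258597301 29.988704323768616
reach [481.59 200.81] (np.float64(1.0524237732495678), -0.123)
hit True z-exp -0.01286053113078367 [-0.29  1.04  2.48]
released t 40.4
```

View pics/top2.png

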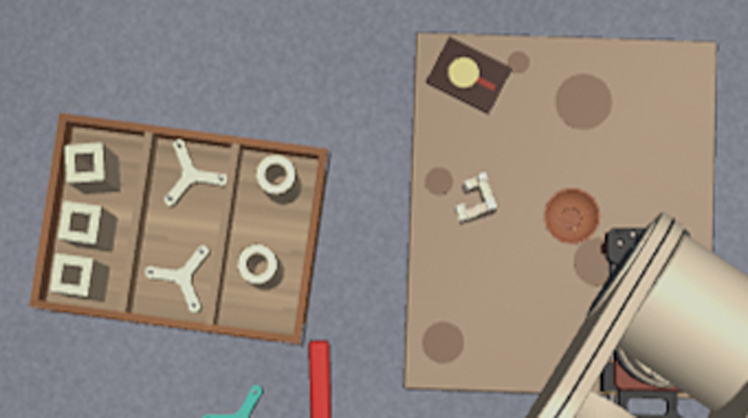

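View pics/scene2.png

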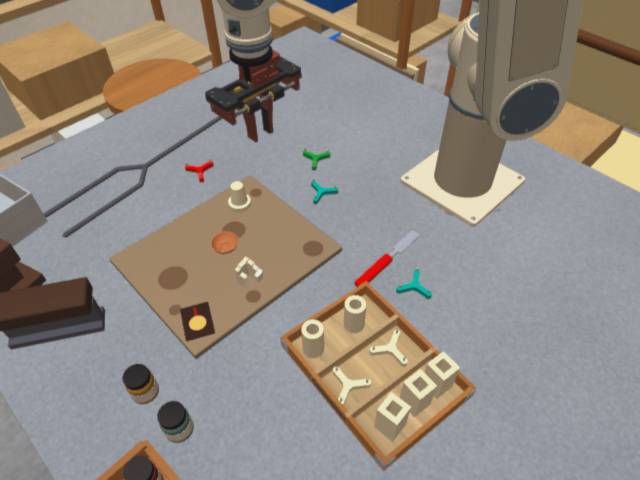

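All four pieces stand in their own bays: round (355,313), squares (419,388) and (443,370), stilt flat at (391,347). The plug (238,195) and broken prop (248,270) are untouched on the shelf.

```bash
python3 -c "
from station import workorder; print(workorder.sign_off())"
```

```text
the job is handed in; nothing more can be done
None
```

The job is handed in: the round prop, both whole square props and the stilt were set down in their matching bays, the samples are still standing, and the broken prop and plug are where they were on the shelf.

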